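# Nest the bird-weighing tubes on their base and cap them

### The arm

A 7-joint arm with a two-finger parallel gripper is mounted at the origin on a cart in front of the work surface, level with it; the furniture and walls round the work are solid. World frame = base frame: x ahead of the robot, y to its left, z up, the work surface at z = 0. Lengths are in m, angles in rad, forces in N, time in s.
With the tool pointing down it reaches from about 0.35 to 0.9 m from the base axis. Payload 8.1 kg.
Tool frame: the origin (TCP) lies between the finger pads; the fingertips stand 22 mm ahead of it and the grasp point (between the pads) lies 3 mm ahead of it (arm.tip_reach is the distance from the TCP to the fingertips, in m); z points along the fingers, y is the line along which they close (so a half turn about z gives the same grasp; the last joint's range is limited). The gripper opens to 92 mm and grips with 3 to 60 N. Pads are 19 mm wide; open, the fingers measure 130 mm over their backs; the gripper's body (75 mm by 190 mm) begins 47 mm behind the grasp point.
Start: joints at [-1.283, 0.434, 0.025, 1.573, -0.012, 1.134, -0.075], TCP at [0.238, 0.578, 0.249] pointing down, gripper open.
Joint ranges: [-2.62, 2.62], [-0.44, 2.09], [-1.27, 1.32], [0.08, 2.57], [-1.32, 4.46], [0.12, 2], [-2.74, 2.74]. Speed limits (rad/s): [2.22, 2.22, 3.01, 3.01, 3.14, 3.14, 3.14].

### API

Orientations are given as a rotation vector (axis times angle).
In Python, from cell import telemetry, vision, job, arm gives the robot as it stands. The module is installed in compiled form; this text tells all that it offers.
- The arm moves only by the shell command python3 -m creep 'ROWS' [FORCE]. ROWS is text: rows parted by semicolons, each of 7 numbers parted by spaces: the finger opening in cm, from 0 to 9.18, then the shift along the tool's x, y, z in cm, then the turn, a rotation vector about the tool's x, y, z in degrees. A call has 1 to 5 rows; each row is the pose to reach, as a shift and turn from the pose commanded when the call began, along the tool's axes at that moment; what a row does not reach only later rows make up. A row lasts 1/8 s, in which the tool goes at most 62.5 mm and 10.7 degrees, less where a joint would pass 70% of its speed; a pose out of reach is approached as far as the arm can. A call with a gripper value outside its range is refused whole. The fingers move at their own pace and stop on an object; FORCE is the grip in N (left out, the last holds). Time passes only in rows, so rows that repeat a pose let the fingers close. It gives the time, the measured TCP pose, the force, the opening and the grip force at its end, in the units of the state.
- telemetry.observe(): the state, without advancing time (a new reading comes with each control period).
- vision.get_image(name): name is "scene" or "side" or "wrist"; returns the picture (384x512x3 uint8, red, green, blue); there is no depth.
- vision.camera_info(name): a dict with "fov_y" (degrees; the focal length in pixels is half the picture's height over the tangent of half this angle, whatever the lens; pixels are square), "cx", "cy" (the principal point, pixels), "extrinsics" (4x4, takes a point from camera to world coordinates). Camera axes: x right, y down, z forward; pixel columns grow to the right and rows downward; lengths in m; the calibration is good to about 2 mm. The wrist camera is an equidistant fisheye: a pixel r from the principal point sees the ray r / f radians off the axis. A picture is of the moment at which its call begins: read the wrist's pose just before it. camera_info takes no time and is no camera call; for the wrist camera it gives the pose at the moment of the call.
- job.sign_off(): hands the job in; it is judged then, once.
The state is a dict: "clock": time; "joints": joint angles; "dq": joint speeds; "joint_efforts": joint torques, N m; "position": TCP position; "ee_rot": TCP orientation; "force": force on the tool from outside, world axes, zero at the start; "ft_torque": the same for the moment, N m; "width": opening from 0.0 (shut) to 1.0 (fully open); "gripper_force": force on a finger pad.
Only numpy, scipy, OpenCV 4.12 (cv2) and the standard library are available. Lean on these libraries where they do the work, as an engineer would, in place of code of your own. Each camera call takes 0.05 s, during which the arm holds its last target. There are 200 camera calls.

### The job

Put the set of white weighing tubes away nested on its round wooden base: first stand the wide low tub in the base's dish, then the middle tube inside the tub, then the tall narrow tube inside the middle one, and last put the cap fully down over the narrow tube's mouth. Leave the nest upright where the base is, and do not shift or knock over the red-lidded balm pot, the glue can or the tally counter standing among the tubes.

Things in the scene. Friction and masses are not known exactly. Their poses are not given: they have to be found in the camera images.
- nest_base: Round pale wooden base, fixed to the worktop, 92 mm across and 12 mm high, with a shallow round dish in its top: dish 74 mm across, its floor 6 mm above the underside. Origin: centre of the underside; z up.
- wide_tub: Wide low open tub of plain white plastic: straight round wall 64 mm outside and 58 mm inside diameter, 45 mm high, floor 3 mm thick, mouth up. About 50 g. Origin: centre of the underside; z up to the mouth.
- middle_tube: Middle open tube of plain white plastic: straight round wall 48 mm outside and 42 mm inside diameter, 80 mm high, floor 3 mm thick, mouth up. About 50 g. Origin: centre of the underside; z up to the mouth.
- narrow_tube: Tall narrow open tube of plain white plastic: straight round wall 32 mm outside and 26 mm inside diameter, 115 mm high, floor 3 mm thick, mouth up. About 50 g. Origin: centre of the underside; z up to the mouth.
- tube_cap: Round slip-over cap of plain white plastic, closed top upward, hollow below: 46 mm outside and 40 mm inside diameter, 24 mm high, top 5 mm thick, so the hollow is 19 mm deep. About 30 g. It fits loosely over the outside of the narrow tube, whose rim then bears on the inside of the cap's top. Origin: centre of the open lower rim; z up to the closed top.
- balm_pot: Bystander: squat round pot with a red lid and a white lower body, 58 mm diameter, 50 mm high, loose, upright. Not part of the nest. Origin: centre of the underside.
- glue_can: Bystander: small upright white and blue glue tin with a narrower dark blue cap, 38 mm diameter, 70 mm high, loose. Origin: centre of the underside.
- tally_counter: Bystander: round pale hand tally counter lying flat, 57 x 71 mm, 23 mm high, loose. Origin: centre of the underside.
Things that resemble listed ones, but are neither listed nor needed, are in the scene too. What is shaped like the middle_tube but green or orange is not meant.

How it is judged:
By the outcome, as a careful person would: the job done as asked, in the order asked, and still so for the second after the job is handed in, with the robot touching nothing.
It also fails if it takes over 115 s, if anything falls off the work surface, if the arm or the gripper's body presses on something with over 40 N, if the wrist force passes 120 N, or if a joint passes its speed limit or range.

## Working session

There is one attempt and no reset: what is moved stays moved. The work goes in short steps, Python scripts to look and compute and a shell command to move; the robot and the scene stay as the last step left them, time stands still between calls to the robot, and variables do not carry over. Pictures are saved under pics/ and viewed, at most 14 in all, crops included, and the job is handed in when it is done.

```bash
mkdir -p pics; cat > h.py <<'E'
import numpy as np, cv2
from scipy.spatial.transform import Rotation as R
from cell import telemetry, vision, job, arm
def info(n):
    i=vision.camera_info(n); f=192/np.tan(np.radians(i['fov_y'])/2); return f,i['cx'],i['cy'],np.array(i['extrinsics'])
def ray(n,u,v,I=None):
    f,cx,cy,E=I or info(n); a=np.array([(u-cx),(v-cy)],float)
    if n=='wrist':
        r=np.hypot(*a); t=r/f; d=np.array([*(a/max(r,1e-9)*np.sin(t)),np.cos(t)])
    else: d=np.array([*(a/f),1.])
    return E[:3,3],E[:3,:3]@d
def onz(n,u,v,z,I=None):
    o,d=ray(n,u,v,I); return o+d*(z-o[2])/d[2]
def proj(n,P,I=None):
    f,cx,cy,E=I or info(n); p=(np.atleast_2d(P)-E[:3,3])@E[:3,:3]
    if n=='wrist':
        r=np.hypot(p[:,0],p[:,1]); t=np.arctan2(r,p[:,2]); s=f*t/np.maximum(r,1e-9)
    else: s=f/p[:,2]
    return np.c_[cx+p[:,0]*s,cy+p[:,1]*s]
def shift(P):
    "tool-axes shift in cm to bring TCP to P"
    s=telemetry.observe(); return R.from_rotvec(s['ee_rot']).inv().apply(np.array(P)-s['position'])*100
def snap(n,name):
    im=vision.get_image(n); cv2.imwrite(f'pics/{name}.png',im[...,::-1]); return im
E
python3 - <<'E'
from h import *
a=[snap(n,n+'0') for n in('scene','side','wrist')]
s=telemetry.observe(); print(s, arm.tip_reach); print(R.from_rotvec(s['ee_rot']).as_matrix().round(3))
for n in('scene','side','wrist'): print(info(n))
E
```

```text
{'clock': 0.15, 'joints': array([-1.28260483,  0.43502896,  0.02499194,  1.57387854, -0.0115721 ,
        1.13399232, -0.07510486]), 'dq': array([ 0.00160358, -0.00137438,  0.00153864, -0.00320669,  0.00034794,
       -0.00063228, -0.00027896]), 'joint_efforts': array([ 1.68949984e-03, -6.68263435e+01,  9.85686779e-01, -3.14695144e+01,
       -6.05211616e-02,  3.94011440e-02,  1.17983541e-04]), 'position': array([0.2379985 , 0.57752763, 0.24815025]), 'ee_rot': array([-6.10057814e-01, -3.08170039e+00,  1.82151426e-03]), 'force': array([-0.19470341,  0.09598508, -0.19962391]), 'ft_torque': array([ 0.03255183, -0.02274552, -0.00681039]), 'gripper_force': 0.0, 'width': 0.9992526530682454} 0.022
[[-0.925  0.381 -0.   ]
 [ 0.381  0.925 -0.001]
 [-0.    -0.001 -1.   ]]
(np.float64(443.8135031328451), 260.35083771282154, 198.50592285684937, array([[ 0.61755203, -0.58568065,  0.52498349, -0.06584854],
       [-0.78635036, -0.4454822 ,  0.42801719, -0.5093734 ],
       [-0.01681059, -0.67714384, -0.73565863,  0.83348684],
       [ 0.        ,  0.        ,  0.        ,  1.        ]]))
(np.float64(357.92154479114157), 260.2320298982649, 196.33308585977636, array([[ 0.80561076, -0.3314267 ,  0.49106787,  0.08239579],
       [-0.59214867, -0.42422903,  0.68512019, -0.63884499],
       [-0.01874188, -0.84272538, -0.53801735,  0.49201293],
       [ 0.        ,  0.        ,  0.        ,  1.        ]]))
(np.float64(297.3186396354542), 261.97704268738755, 191.8368700063847, array([[ 0.38129083,  0.88751686,  0.25871052,  0.16889558],
       [ 0.92445399, -0.36561502, -0.10821492,  0.60660451],
       [-0.00145412,  0.28042733, -0.95987416,  0.38434865],
       [ 0.        ,  0.        ,  0.        ,  1.        ]]))
```

View pics/scene0.png

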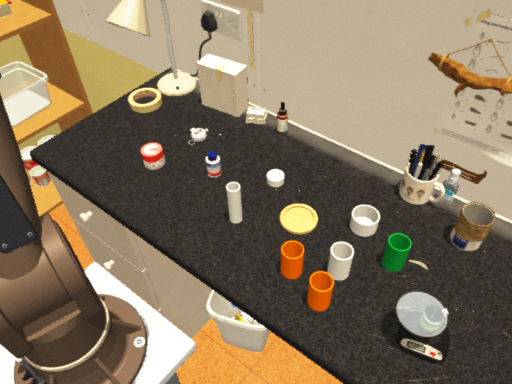

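View pics/side0.png

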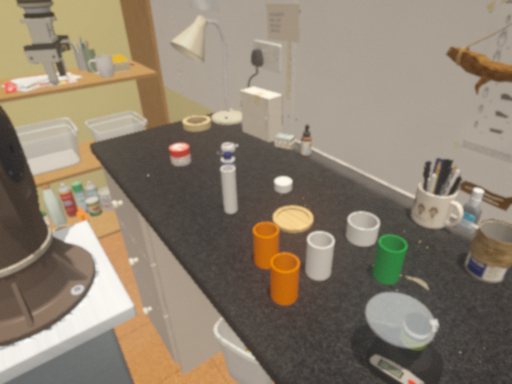

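The scene picture shows the white narrow tube at (234,202), the cap at (275,178), the base at (298,219), the wide tub at (365,220) and a white middle tube at (340,260). The similar tubes are orange at (292,258) and (320,290) and green at (396,252). Only the white one at (340,260) fits the middle_tube, because the coloured ones are ruled out. Balm pot (152,155), glue can (213,165) and counter (198,134) are to be left alone. I'll confirm with one crop and measure at the same time.

```bash
cat > fit.py <<'E'
from h import *
from scipy.optimize import minimize
def hull(n,x,y,z0,r,h,I):
    t=np.linspace(0,2*np.pi,60); c=np.c_[x+r*np.cos(t),y+r*np.sin(t)]
    P=np.r_[np.c_[c,0*t+z0],np.c_[c,0*t+z0+h]]
    return cv2.convexHull(proj(n,P,I).astype(np.float32))[:,0]
def mask(n,im,u,v,kind):
    hsv=cv2.cvtColor(im,cv2.COLOR_RGB2HSV)
    m=((hsv[...,2]>95)).astype(np.uint8)
    k,l=cv2.connectedComponents(m); L=l==l[int(v),int(u)]
    return L
def fit(dat,r,h,z0=0.,xy0=None):
    "dat: list of (cam,im,I,u,v); silhouette fit by filled hull extents"
    tg=[]
    for n,im,I,u,v in dat:
        L=mask(n,im,u,v,0); c,_=cv2.findContours(L.astype(np.uint8),0,1); c=cv2.convexHull(max(c,key=len))[:,0]
        tg.append((n,I,c.astype(float)))
    if xy0 is None: xy0=onz(dat[0][0],dat[0][3],dat[0][4],z0+h/2,dat[0][2])[:2]
    a=np.linspace(0,2*np.pi,24,endpoint=False); D=np.c_[np.cos(a),np.sin(a)]
    def e(xy):
        return np.concatenate([(hull(n,*xy,z0,r,h,I)@D.T).max(0)-(c@D.T).max(0) for n,I,c in tg])
    from scipy.optimize import least_squares
    s=least_squares(e,xy0,loss='soft_l1'); return s.x, np.abs(s.fun).mean()
E
python3 - <<'E'
from fit import *
sc=cv2.imread('pics/scene0.png')[...,::-1].copy(); sd=cv2.imread('pics/side0.png')[...,::-1].copy()
Is,Id=info('scene'),info('side')
for nm,a,b,r,h in [('narrow',(234,205),(230,190),.016,.115),('cap',(275,178),(283,185),.023,.024),('base',(298,219),(293,218),.046,.012),('tub',(365,230),(362,238),.032,.045),('middle',(340,268),(319,262),.024,.08),('glue',(213,168),(229,155),.019,.07),('balm',(152,162),(180,160),.029,.05),('or1',(292,265),(265,250),.024,.08),('or2',(320,298),(285,285),.024,.08),('green',(396,258),(390,262),.024,.08)]:
    for d in ([('scene',sc,Is,*a)],[('side',sd,Id,*b)]):
        try: x,e=fit(d,r,h); print(nm,x.round(4),round(e,2))
        except Exception as ex: print(nm,ex)
cv2.imwrite('pics/crop1.png',cv2.resize(sc[140:320,190:430,::-1],None,fx=3,fy=3,interpolation=2))
E
```

```text
narrow [ 0.4404 -0.0164] 0.2
narrow [ 0.442  -0.0144] 8.67
cap [ 0.603  -0.0156] 0.17
cap [ 0.6012 -0.0183] 1.34
base [ 0.5302 -0.1411] 0.25
base [ 0.4388 -0.2139] 26.52
tub [ 0.6086 -0.276 ] 0.32
tub [ 0.568  -0.3311] 14.54
middle [ 0.4499 -0.3002] 11.81
middle [ 0.422  -0.2966] 25.08
glue [0.5205 0.1264] 1.33
glue [0.5526 0.1592] 15.4
balm [0.4552 0.2911] 0.78
balm [0.4566 0.2982] 1.04
or1 [ 0.4008 -0.2116] 0.23
or1 [ 0.3861 -0.2716] 25.15
or2 [ 0.4146 -0.3004] 11.48
or2 [ 0.4086 -0.2944] 24.95
green [ 0.5547 -0.3811] 0.96
green [ 0.5556 -0.3766] 11.64
```

View pics/crop1.png

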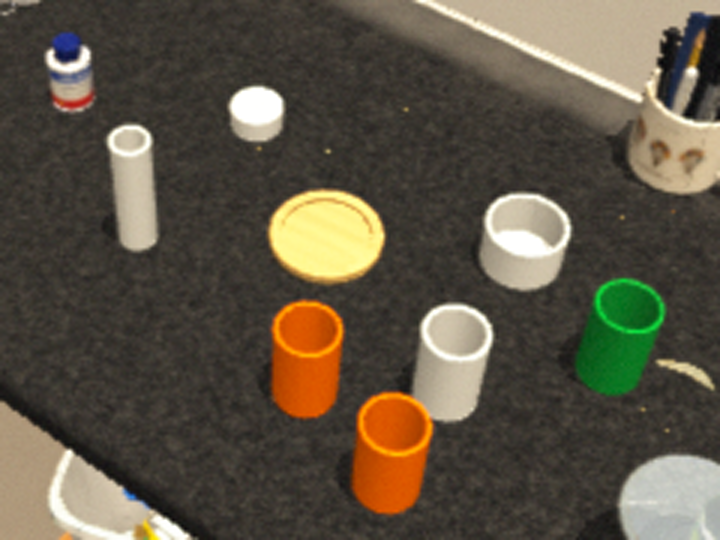

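View pics/wrist0.png

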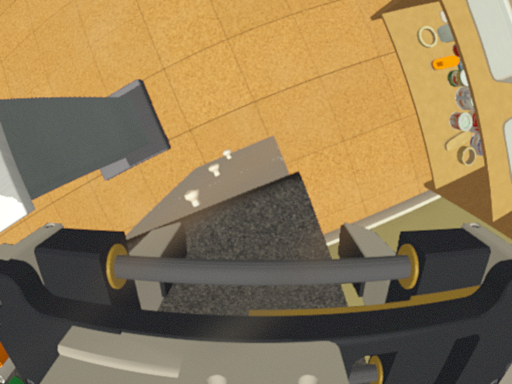

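The crop confirms the white middle tube at scene (340,260). The green and orange tubes are clearly coloured, and the tub (365,220), cap (275,178) and narrow tube (234,202) are plain white. The wrist camera sees mostly the floor and the table's edge from here, with the fingers at (150,260) and (370,260). Next I'll refine the measurements with colour masks.

```bash
python3 - <<'E'
import re
s=open('fit.py').read()
s=s.replace("    m=((hsv[...,2]>95)).astype(np.uint8)","    V=hsv[...,2].astype(int);S=hsv[...,1].astype(int);H=hsv[...,0].astype(int);t=110\n    m=(V>t)&(S<70) if kind=='w' else (V>90)&(S>70)&(abs(H-H[int(v),int(u)])<8)\n    m=m.astype(np.uint8)")
s=s.replace("def fit(dat,r,h,z0=0.,xy0=None)","def fit(dat,r,h,z0=0.,xy0=None,kind='w')").replace("u,v,0);","u,v,kind);")
open('fit.py','w').write(s)
E
python3 - <<'E'
from fit import *
sc=cv2.imread('pics/scene0.png')[...,::-1].copy(); sd=cv2.imread('pics/side0.png')[...,::-1].copy()
Is,Id=info('scene'),info('side')
for nm,a,b,r,h,k in [('narrow',(234,205),(230,190),.016,.115,'w'),('cap',(275,178),(283,185),.023,.024,'w'),('base',(298,219),(293,218),.046,.012,'c'),('tub',(365,230),(362,238),.032,.045,'w'),('middle',(340,268),(319,262),.024,.08,'w'),('or1',(292,265),(265,250),.024,.08,'c'),('or2',(320,298),(285,285),.024,.08,'c'),('green',(396,258),(390,262),.024,.08,'c')]:
    for d in ([('scene',sc,Is,*a)],[('side',sd,Id,*b)]):
        try: x,e=fit(d,r,h,kind=k); print(nm,x.round(4),round(e,2))
        except Exception as ex: print(nm,ex)
s=telemetry.observe()
print(R.from_rotvec(s['ee_rot']).as_euler('xyz',degrees=True))
E
```

```text
narrow [ 0.4406 -0.0165] 0.33
narrow [ 0.4399 -0.0161] 3.29
cap [ 0.6032 -0.0154] 0.23
cap [ 0.6034 -0.0148] 0.68
base [ 0.5279 -0.1414] 1.41
base [ 0.4204 -0.2283] 20.58
tub [ 0.6081 -0.2758] 0.24
tub [ 0.6073 -0.2746] 0.51
middle [ 0.4622 -0.2956] 0.45
middle [ 0.4615 -0.2938] 0.55
or1 [ 0.4009 -0.2114] 0.24
or1 [ 0.3855 -0.2616] 21.41
or2 [ 0.3736 -0.3015] 0.24
or2 [ 0.4639 -0.2326] 23.01
green [ 0.5551 -0.38  ] 0.75
green [ 0.5548 -0.379 ] 0.43
[-1.79933842e+02  7.95335543e-03  1.57604846e+02]
```

```bash
python3 - <<'E'
from h import *
for p in [(402,195),(418,200),(250,120)]: print(onz('scene',*p,0).round(3))
print(shift([.608,-.2755,.25]))
E
python3 -m creep '9.18 1 -30 0 0 0 0;9.18 1 -30 0 0 0 0;9.18 1 -30 0 0 0 0;9.18 1 -30 0 0 0 0;9.18 1 -30 0 0 0 0' 15
python3 -c "
from h import *
print(shift([.608,-.2755,.25]),telemetry.observe()['joints'])"
```

```text
[ 0.757 -0.305  0.   ]
[ 0.766 -0.344 -0.   ]
[0.766 0.202 0.   ]
[-66.70924478 -64.77247192  -0.10092387]
clock: 0.78
position: [0.1137, 0.3019, 0.2484]
ee_rot: [0.61, 3.082, -0.001]
force: [-0.2, -0.2, 0.9]
width: 1.0
gripper_force: 0.0
[-67.69530795 -34.55957667  -0.12592631] [-1.32750817 -0.07083761 -0.04611232  2.21367316 -0.00369758  0.99923389
 -0.19141519]
```

```bash
python3 -m creep '9.18 -30 0 0 0 0 0;9.18 -30 0 0 0 0 0;9.18 -30 0 0 0 0 0;9.18 -30 0 0 0 0 0;9.18 -30 0 0 0 0 0'
python3 -c "
from h import *
print(shift([.608,-.2755,.25]),telemetry.observe()['joints'])"
```

```text
clock: 1.4
position: [0.3939, 0.1886, 0.2489]
ee_rot: [0.611, 3.081, 0.001]
force: [-0.4, 1.6, 0.2]
width: 1.0
gripper_force: 0.0
[-37.50837692 -34.71596637  -0.1021369 ] [-0.93880392  0.11711058  0.41439365  2.03024255 -0.05550717  1.00400109
  0.68176324]
```

```bash
python3 -m creep '9.18 -22 -20 0 0 0 -10;9.18 -22 -20 0 0 0 -20;9.18 -22 -20 0 0 0 -32;9.18 -22 -20 0 0 0 -32;9.18 -22 -20 0 0 0 -32'
python3 -m creep '9.18 -20 0 0 0 0 0;9.18 -20 0 0 0 0 0;9.18 -20 0 0 0 0 0;9.18 -20 0 0 0 0 0;9.18 -20 0 0 0 0 0'
python3 -c "
from h import *
print(shift([.608,-.2755,.14]),telemetry.observe()['joints'])"
```

```text
clock: 2.02
position: [0.5107, -0.0605, 0.2488]
ee_rot: [-0.267, 3.13, 0.001]
force: [1.2, 0.3, 0.6]
width: 1.0
gripper_force: 0.0
clock: 2.65
position: [0.7072, -0.0259, 0.2477]
ee_rot: [0.263, -3.129, 0.001]
force: [-0.7, -0.8, -0.1]
width: 0.999
gripper_force: 0.0
[ 13.93009446 -22.95424734  10.79954931] [-0.34018625  0.60930276  0.52260835  1.3704086  -0.3055064   1.24354074
  1.94102278]
```

```bash
python3 -m creep '9.18 13.9 -22.9 0 0 0 0;9.18 13.9 -22.9 0 0 0 0;9.18 13.9 -22.9 0 0 0 0;9.18 13.9 -22.9 0 0 0 0;9.18 13.9 -22.9 0 0 0 0'
python3 -c "
from fit import *
print(shift([.608,-.2755,.044]),telemetry.observe()['joints'])
I=info('wrist');snap('wrist','w1');print(proj('wrist',[[.608,-.2755,.045],[.64,-.2755,.045],[.576,-.2755,.045],[.608,-.2435,.045],[.608,-.3075,.045]],I).round())"
```

```text
clock: 3.28
position: [0.6038, -0.2803, 0.2501]
ee_rot: [0.25, -3.131, 0.003]
force: [0.9, 0.0, 0.0]
width: 0.998
gripper_force: 0.0
[-0.49925522  0.45369294 20.61214264] [ 0.00974119  0.53620414  0.55005492  1.49355288 -0.28941851  1.19297961
  2.33426317]
[[266. 176.]
 [262. 201.]
 [270. 149.]
 [293. 180.]
 [239. 172.]]
```

View pics/w1.png

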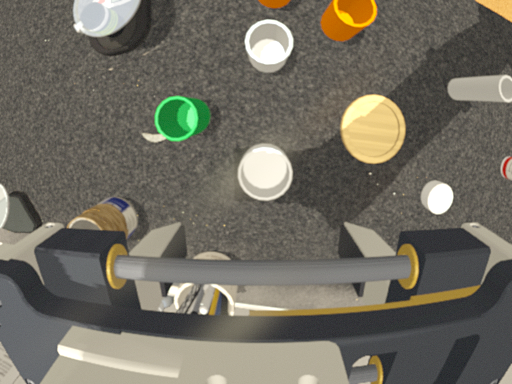

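The wrist picture shows the tub rim at (265,172), the base at (373,128), the middle tube at (269,46), and the cap at (437,197). I'll take one settled wrist measurement to cross-check positions.

```bash
python3 - <<'E'
from fit import *
telemetry.observe(); vision.get_image('scene')
I=info('wrist');im=vision.get_image('wrist')
for nm,a,r,h,k,z in [('tub',(265,190),.032,.045,'w',0),('base',(373,128),.046,.012,'c',0),('cap',(437,197),.023,.024,'w',0),('middle',(269,60),.024,.08,'w',0),('narrow',(475,90),.016,.115,'w',0)]:
    x,e=fit([('wrist',im,I,*a)],r,h,z,kind=k); print(nm,x.round(4),round(e,2))
print(shift([.608,-.2755,.044]),telemetry.observe()['position'])
E
```

```text
tub [ 0.6176 -0.2983] 21.99
base [ 0.5302 -0.1414] 0.47
cap [ 0.6039 -0.0166] 0.87
middle [ 0.4603 -0.2968] 2.76
narrow [ 0.4398 -0.0164] 0.77
[-0.0274792  -0.09993882 20.52951321] [ 0.60744023 -0.27473664  0.24929557]
```

```bash
python3 -m creep '9.18 0 -0.1 6 0 0 0;9.18 0 -0.1 12 0 0 0;9.18 0 -0.1 17 0 0 0;9.18 0 -0.1 20.5 0 0 0;9.18 0 -0.1 20.5 0 0 0' 12
python3 -m creep '6 0 0 0 0 0 0;6 0 0 0 0 0 0;6 0 0 0 0 0 0;6 0 0 0 0 0 0;6 0 0 0 0 0 0' 12
python3 -m creep '6 0 0 0 0 0 0;6 0 0 0 0 0 0;6 0 0 -4 0 0 0;6 0 0 -9 0 0 0;6 0 0 -9 0 0 0' 12
python3 -c "
from h import *
print(shift([.530,-.1413,.2]),shift([.530,-.1413,.05]))"
```

```text
clock: 4.05
position: [0.6078, -0.2717, 0.041]
ee_rot: [0.268, -3.126, -0.006]
force: [-0.2, 0.8, 0.5]
width: 1.001
gripper_force: 0.0
clock: 4.68
position: [0.6093, -0.2758, 0.0449]
ee_rot: [-0.263, 3.129, -0.0]
force: [0.3, 1.5, 7.7]
width: 0.686
gripper_force: 11.9
clock: 5.3
position: [0.6107, -0.2772, 0.1382]
ee_rot: [-0.262, 3.124, -0.005]
force: [-0.0, -0.8, -0.8]
width: 0.688
gripper_force: 11.9
[ 5.65665977 14.72245694 -6.27299881] [ 5.7521592  14.78053433  8.72658475]
```

```bash
python3 -m creep '6 0 0 -2 0 0 0;6 2 5 -2 0 0 0;6 4 10 -2 0 0 0;6 5.7 14.7 -2 0 0 0;6 5.7 14.7 -2 0 0 0'
python3 -c "
from fit import *
vision.get_image('scene');vision.get_image('scene')
im=snap('scene','s2');I=info('scene');s=telemetry.observe();print(s['position'],shift([.530,-.1413,.05]))
z=s['position'][2]-.044
u,v=proj('scene',[s['position'][0],s['position'][1],z+.012],I)[0];print(u,v)
print(onz('scene',u,v,0))
"
```

```text
clock: 5.92
position: [0.5259, -0.136, 0.1533]
ee_rot: [0.27, -3.127, -0.005]
force: [1.1, -0.3, -0.1]
width: 0.688
gripper_force: 11.9
[ 0.52832958 -0.14094273  0.15401338] [-0.15511369 -0.05599581 10.40143365]
300.20820236271715 184.9380379655975
[ 0.63022753 -0.07775911  0.        ]
```

View pics/s2.png

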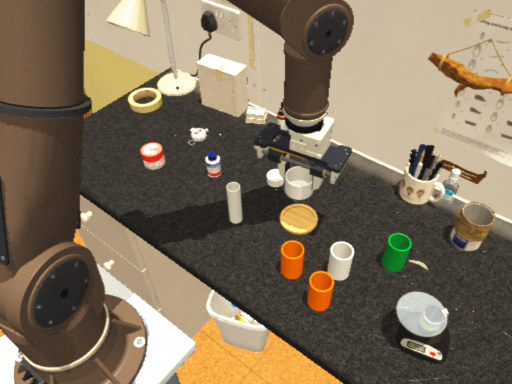

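The tub is held upright at (300,183), above the base at (298,219). Lowering it now.

```bash
python3 -m creep '6 -0.1 -0.1 3 0 0 0;6 -0.1 -0.1 6 0 0 0;6 -0.1 -0.1 8 0 0 0;6 -0.1 -0.1 9 0 0 0;6 -0.1 -0.1 9 0 0 0'
python3 -m creep '6 0 0 0.5 0 0 0;6 0 0 1 0 0 0;6 0 0 1.2 0 0 0;6 0 0 1.2 0 0 0;6 0 0 1.2 0 0 0'
python3 -c "
from h import *
print(shift([.530,-.1413,.051]))"
```

```text
clock: 6.7
position: [0.529, -0.1419, 0.0633]
ee_rot: [0.261, -3.13, 0.0]
force: [-0.9, 0.3, -1.5]
width: 0.689
gripper_force: 11.9
clock: 7.32
position: [0.5292, -0.141, 0.0519]
ee_rot: [-0.263, 3.13, -0.0]
force: [0.5, 0.0, -0.4]
width: 0.688
gripper_force: 11.9
[-0.07293776 -0.04251149  0.09223162]
```

Now I'll lower the last millimetre, release, rise, and plan for the middle tube (yaw back +32).

```bash
python3 -m creep '6 0 0 0.1 0 0 0;6.6 0 0 0.1 0 0 0;7 0 0 0.1 0 0 0;9.18 0 0 0.1 0 0 0;9.18 0 0 0.1 0 0 0'
python3 -m creep '9.18 0 0 -5 0 0 0;9.18 0 0 -10 0 0 0;9.18 0 0 -14 0 0 10;9.18 0 0 -14 0 0 20;9.18 0 0 -14 0 0 32'
python3 -m creep '9.18 0 0 0 0 0 0;9.18 0 0 0 0 0 0'
python3 -c "
from fit import *
im=snap('scene','s3')
for nm,a,r,h,z in [('tub',(299,225),.032,.045,.006)]:
  print(fit([('scene',im,info('scene'),*a)],r,h,z))
print(shift([.4615,-.295,.2]))
cv2.imwrite('pics/c3.png',cv2.resize(im[150:280,230:380,::-1],None,fx=3,fy=3))
"
```

```text
clock: 7.95
position: [0.529, -0.141, 0.0507]
ee_rot: [0.263, -3.13, -0.0]
force: [-0.1, 0.0, -0.1]
width: 0.931
gripper_force: 0.0
clock: 8.57
position: [0.5292, -0.141, 0.1914]
ee_rot: [0.585, 3.085, 0.001]
force: [-0.2, -0.1, -0.2]
width: 1.001
gripper_force: 0.0
clock: 8.82
position: [0.5289, -0.141, 0.1906]
ee_rot: [-0.57, -3.089, 0.0]
force: [0.4, 0.9, 0.2]
width: 0.997
gripper_force: 0.0
(array([ 0.52011851, -0.13745817]), np.float64(2.065881811649911))
[  0.79287288 -16.78968568  -0.93899328]
```

View pics/c3.png

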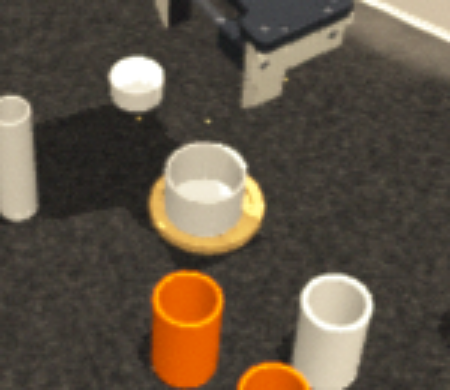

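The tub stands in the dish, at crop (205,190). Now the middle tube.

```bash
python3 -m creep '9.18 0.8 -6 -1 0 0 0;9.18 0.8 -12 -1 0 0 0;9.18 0.8 -16.8 -1 0 0 0;9.18 0.8 -16.8 -1 0 0 0;9.18 0.8 -16.8 -1 0 0 0'
python3 -c "
from fit import *
vision.get_image('scene');vision.get_image('scene')
I=info('wrist');im=snap('wrist','w4')
print(proj('wrist',[[.4615,-.295,.08],[.4615,-.271,.08],[.4855,-.295,.08],[.53,-.1413,.051]],I).round())
print(shift([.4615,-.295,.072]))
"
```

```text
clock: 9.5
position: [0.4611, -0.2944, 0.2005]
ee_rot: [-0.574, -3.088, -0.001]
force: [0.0, 0.1, 0.4]
width: 1.0
gripper_force: 0.0
[[260. 192.]
 [285. 183.]
 [269. 216.]
 [413. 193.]]
[-0.03871704 -0.16543043 12.85085703]
```

View pics/w4.png

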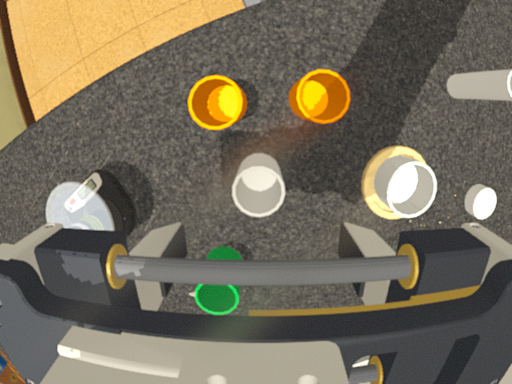

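The wrist picture shows the white middle tube's rim at (258,190) between the open fingers, the oranges at (217,103) and (320,97), and the tub rim at (411,189) on the base.

```bash
python3 -c "
from fit import *
I=info('wrist')
print(onz('wrist',258.5,190,.08,I),onz('wrist',411,189,.051,I))
im=cv2.imread('pics/w4.png');cv2.imwrite('pics/c4.png',cv2.resize(im[135:235,350:450],None,fx=5,fy=5,interpolation=2))
"
```

```text
[ 0.4591422  -0.29534088  0.08      ] [ 0.52500558 -0.14307283  0.051     ]
```

View pics/c4.png

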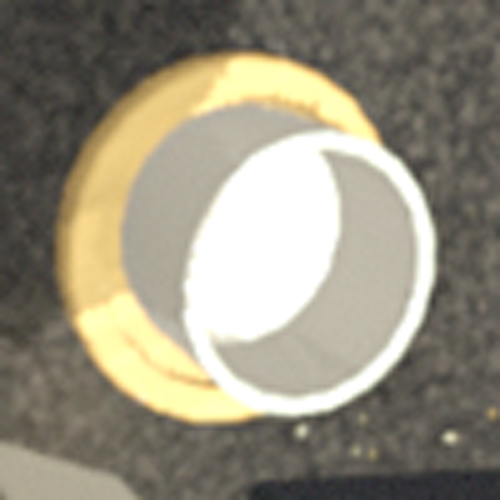

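```bash
python3 -m creep '9.18 0.1 -0.2 5 0 0 0;9.18 0.1 -0.2 9 0 0 0;9.18 0.1 -0.2 12.8 0 0 0;9.18 0.1 -0.2 12.8 0 0 0;9.18 0.1 -0.2 12.8 0 0 0'
python3 -m creep '4.2 0 0 0 0 0 0;4.2 0 0 0 0 0 0;4.2 0 0 0 0 0 0;4.2 0 0 0 0 0 0;4.2 0 0 0 0 0 0' 12
python3 -m creep '4.2 0 0 0 0 0 0;4.2 0 0 0 0 0 0;4.2 0 0 0 0 0 0'
```

```text
clock: 10.28
position: [0.4601, -0.2964, 0.0738]
ee_rot: [0.575, 3.088, -0.001]
force: [-0.8, 0.2, 1.4]
width: 1.003
gripper_force: 0.0
clock: 10.9
position: [0.4594, -0.2964, 0.0728]
ee_rot: [0.576, 3.088, 0.0]
force: [1.0, 0.3, 1.3]
width: 0.529
gripper_force: 12.0
clock: 11.28
position: [0.4594, -0.2964, 0.0728]
ee_rot: [0.576, 3.088, 0.0]
force: [0.8, 1.1, 2.6]
width: 0.528
gripper_force: 12.0
```

The tub sits within the dish, about 3 mm towards the robot of centre. I'll aim the middle tube at (0.5265, −0.142).

```bash
python3 -m creep '4.2 0 0 -5 0 0 0;4.2 0 0 -10 0 0 0;4.2 0 0 -11 0 0 0;4.2 0 0 -11 0 0 0'
python3 -c "
from h import *
print(shift([.5265,-.142,.18]))"
```

```text
clock: 11.78
position: [0.4596, -0.2962, 0.1828]
ee_rot: [0.575, 3.087, 0.0]
force: [-0.1, -0.2, -0.6]
width: 0.532
gripper_force: 12.0
[-0.69060094 16.79131152  0.288811  ]
```

```bash
python3 -m creep '4.2 -0.3 5 0 0 0 0;4.2 -0.5 11 0 0 0 0;4.2 -0.7 16 0 0 0 0;4.2 -0.7 16.8 0 0 0 0;4.2 -0.7 16.8 0 0 0 0'
python3 -c "
from h import *
vision.get_image('side');vision.get_image('side')
a=snap('scene','s5');b=snap('side','d5')
a=cv2.resize(a[140:260,240:360],None,fx=3.3,fy=3.3);b=cv2.resize(b[130:250,230:350],None,fx=3.3,fy=3.3)
cv2.imwrite('pics/c5.png',np.hstack([a,b])[...,::-1])
print(shift([.5265,-.142,.082]))"
```

```text
clock: 12.4
position: [0.5258, -0.1418, 0.1814]
ee_rot: [-0.574, -3.086, 0.001]
force: [-0.3, 0.0, 0.1]
width: 0.522
gripper_force: 12.0
[-0.0150324   0.21061806 10.0544519 ]
```

View pics/c5.png

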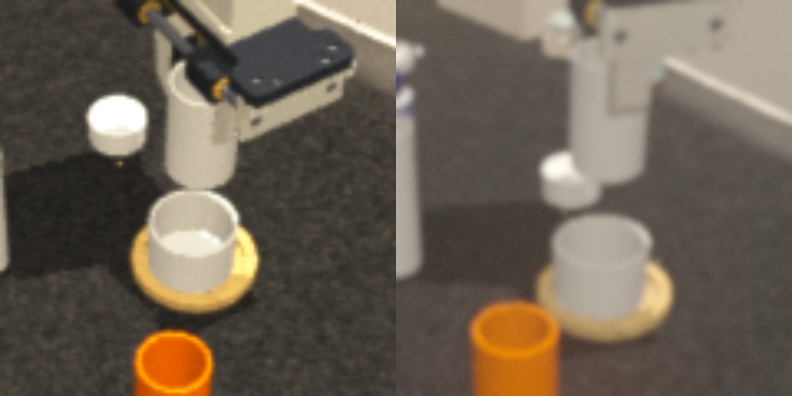

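The crops show the middle tube hanging upright above the tub. I'll check the columns numerically.

```bash
python3 -c "
from fit import *
for n in('scene','side'):
  I=info(n)
  for nm,x,y,z,r,h in [('base',.53,-.1413,0,.046,.012),('tub',.5265,-.142,.006,.032,.045),('tub-x',.5295,-.142,.006,.032,.045),('mid',.5265,-.142,.109,.024,.08)]:
    H=hull(n,x,y,z,r,h,I); o,s=((240,140) if n=='scene' else (230-120,130)),3.3
    print(n,nm,((H.min(0)-o)*s).round(),((H.max(0)-o)*s).round())
"
```

```text
scene base [130. 206.] [256. 312.]
scene tub [147. 187.] [239. 295.]
scene tub-x [150. 185.] [241. 292.]
scene mid [162.  53.] [241. 190.]
side base [538. 247.] [671. 339.]
side tub [554. 214.] [650. 321.]
side tub-x [558. 212.] [654. 320.]
side mid [568.  35.] [649. 184.]
```

Everything matches. Lowering now.

```bash
python3 -m creep '4.2 0 0.1 3 0 0 0;4.2 0 0.1 6 0 0 0;4.2 0 0.1 7.5 0 0 0;4.2 0 0.1 9 0 0 0;4.2 0 0.1 9 0 0 0'
python3 -m creep '4.2 0 0 0.4 0 0 0;4.2 0 0 0.8 0 0 0;4.2 0 0 1 0 0 0;4.2 0 0 1 0 0 0;4.2 0 0 1 0 0 0'
```

```text
clock: 13.22
position: [0.5264, -0.1414, 0.0922]
ee_rot: [-0.577, -3.087, 0.0]
force: [0.6, 0.2, 0.3]
width: 0.524
gripper_force: 12.0
clock: 13.85
position: [0.5269, -0.1412, 0.0829]
ee_rot: [0.576, 3.088, 0.0]
force: [-0.2, -0.2, 0.1]
width: 0.527
gripper_force: 12.0
```

```bash
python3 -m creep '4.2 0 0 0.1 0 0 0;5 0 0 0.1 0 0 0;5.5 0 0 0.1 0 0 0;9.18 0 0 0.1 0 0 0;9.18 0 0 0.1 0 0 0'
python3 -m creep '9.18 0 0 -5 0 0 0;9.18 0 0 -10 0 0 0;9.18 0 0 -15 0 0 0;9.18 0 0 -15 0 0 0;9.18 0 0 -15 0 0 0'
python3 -c "
from h import *
vision.get_image('side')
print(shift([.4402,-.0164,.23]))"
```

```text
clock: 14.48
position: [0.5268, -0.1412, 0.0817]
ee_rot: [0.576, 3.088, 0.0]
force: [0.0, 0.0, -0.1]
width: 0.768
gripper_force: 0.0
clock: 15.1
position: [0.5265, -0.1409, 0.2314]
ee_rot: [-0.576, -3.088, -0.001]
force: [-0.3, 1.2, 0.3]
width: 0.999
gripper_force: 0.0
[12.50759989  8.50494513  0.0991568 ]
```

```bash
python3 -m creep '9.18 5 3.5 0 0 0 0;9.18 10 7 0 0 0 0;9.18 12.5 8.5 0 0 0 0;9.18 12.5 8.5 0 0 0 0;9.18 12.5 8.5 0 0 0 0'
python3 -c "
from fit import *
vision.get_image('side');vision.get_image('side')
I=info('wrist');im=snap('wrist','w6')
t=np.linspace(0,2*np.pi,12,endpoint=False)
for x,y,z in [(.4402,-.0164,.115),(.5265,-.142,.089)]: print(proj('wrist',[x,y,z],I))
im=snap('scene','s6');b=snap('side','d6')
for x in (.4402,): print(fit([('scene',im,info('scene'),234,205)],.016,.115))
print(shift([.4402,-.0164,.107]))
w=cv2.imread('pics/w6.png')
a=cv2.resize(im[160:260,250:350],None,fx=4,fy=4);b=cv2.resize(b[150:250,245:345],None,fx=4,fy=4)
cv2.imwrite('pics/c6.png',np.hstack([a,b])[...,::-1])
cv2.imwrite('pics/c6.png',np.vstack([cv2.imread('pics/c6.png')[:,:800],cv2.resize(w[100:225,180:430][:, :],(400,200)) if 0 else np.zeros((1,800,3),np.uint8)]))
"
```

```text
clock: 15.78
position: [0.441, -0.0173, 0.2313]
ee_rot: [-0.576, -3.088, 0.001]
force: [0.3, 0.2, -0.3]
width: 1.001
gripper_force: 0.0
[[262.88766504 191.37604779]]
[[188.39077896 289.87816677]]
(array([ 0.43961362, -0.01713372]), np.float64(0.5296317017595437))
[ 0.13900568  0.09671952 12.45806791]
```

View pics/c6.png

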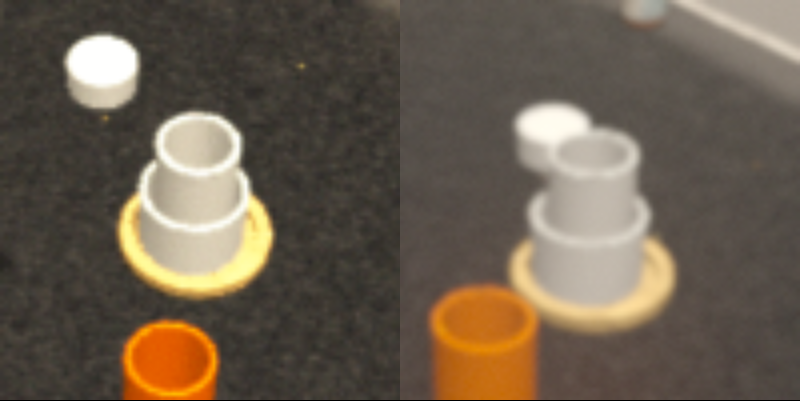

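View pics/w6.png

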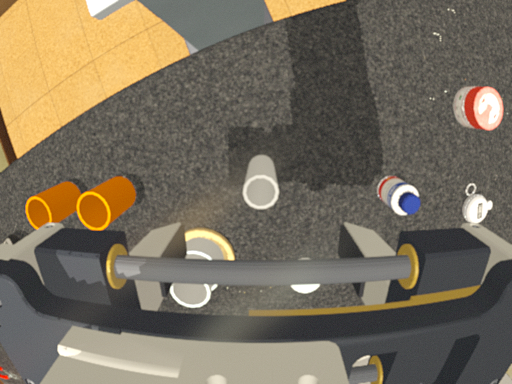

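The middle tube stands inside the tub, rim at crop (198,145) in scene and (595,152) in side. The wrist picture shows the narrow tube's mouth at (261,190), centred between the fingers. Now grasping it.

```bash
python3 -m creep '9.18 0.1 0.1 5 0 0 0;9.18 0.1 0.1 9 0 0 0;9.18 0.1 0.1 12.4 0 0 0;9.18 0.1 0.1 12.4 0 0 0;9.18 0.1 0.1 12.4 0 0 0'
python3 -m creep '2.6 0 0 0 0 0 0;2.6 0 0 0 0 0 0;2.6 0 0 0 0 0 0;2.6 0 0 0 0 0 0;2.6 0 0 0 0 0 0' 12
python3 -m creep '2.6 0 0 0 0 0 0;2.6 0 0 0 0 0 0;2.6 0 0 0 0 0 0'
python3 -c "
from fit import *
from scipy.optimize import least_squares
Is,Id=info('scene'),info('side')
def f(p):
  r=[]
  for n,I,o,c in (('scene',Is,(250,160),(155,242,112)),('side',Id,(145,150),(550,640,128))):
    H=(hull(n,*p,.009,.024,.08,I)-o)*4; r+=[H[:,0].min()-c[0],H[:,0].max()-c[1],H[:,1].min()-c[2]]
  return r
s=least_squares(f,[.5265,-.142]);print(s.x,s.fun.round(1),telemetry.observe()['position'])"
```

```text
clock: 16.65
position: [0.441, -0.0161, 0.1086]
ee_rot: [0.577, 3.087, -0.0]
force: [-0.3, 0.0, 0.3]
width: 0.997
gripper_force: 0.0
clock: 17.27
position: [0.4403, -0.0155, 0.1078]
ee_rot: [0.576, 3.088, 0.0]
force: [0.0, 1.1, -0.3]
width: 0.505
gripper_force: 0.0
clock: 17.65
position: [0.4403, -0.0156, 0.1077]
ee_rot: [-0.576, -3.088, -0.0]
force: [-0.5, -0.1, 0.5]
width: 0.337
gripper_force: 12.0
[ 0.52863013 -0.142     ] [-1.3 -0.1 -1.6 -1.2 -0.2 -0.1] [ 0.44025213 -0.01559326  0.1077068 ]
```

```bash
python3 -m creep '2.6 0 0 -5 0 0 0;2.6 0 0 -10 0 0 0;2.6 0 0 -13 0 0 0;2.6 0 0 -13 0 0 0'
python3 -c "
from h import *
vision.get_image('side')
print(shift([.5275,-.142,.235]))"
```

```text
clock: 18.15
position: [0.4416, -0.0154, 0.2395]
ee_rot: [0.575, 3.085, 0.004]
force: [-0.6, -0.0, -0.6]
width: 0.34
gripper_force: 12.0
[-12.66155128  -8.69945339   0.31887905]
```

```bash
python3 -m creep '2.6 -5 -3.5 0 0 0 0;2.6 -9 -6.5 0 0 0 0;2.6 -12 -8.3 0 0 0 0;2.6 -12.7 -8.7 0 0 0 0;2.6 -12.7 -8.7 0 0 0 0'
python3 -c "
from fit import *
for i in range(3): vision.get_image('side')
a=snap('scene','s7');b=snap('side','d7')
s=telemetry.observe();p=s['position'];z=p[2]-.1077
print(p,shift([.5275,-.142,.12]))
for n,o in (('scene',(250,110)),('side',(145,80))):
  for r,h,zz in((.016,.115,z),(.024,.08,.009)):
    H=(hull(n,*(p[:2] if r<.02 else (.5275,-.142)),zz,r,h,info(n))-o)*4; print(n,H.min(0).round(),H.max(0).round())
a=cv2.resize(a[110:235,250:350],None,fx=4,fy=4);b=cv2.resize(b[80:205,245-100:345],None,fx=4,fy=4)[:,400:]
cv2.imwrite('pics/c7.png',np.hstack([a,b])[...,::-1])"
```

```text
clock: 18.82
position: [0.5266, -0.1426, 0.2364]
ee_rot: [-0.577, -3.086, 0.001]
force: [0.5, 0.1, -0.6]
width: 0.332
gripper_force: 12.0
[ 0.52701649 -0.14140169  0.23765602] [-0.07246671 -0.04774348 11.76553334]
scene [172. 112.] [244. 312.]
scene [153. 312.] [241. 463.]
side [564. 143.] [635. 379.]
side [547. 409.] [638. 576.]
```

View pics/c7.png

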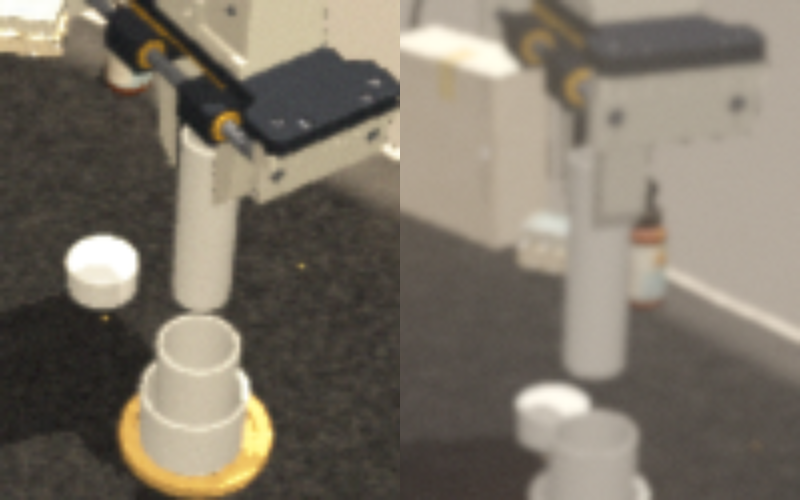

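The narrow tube hangs upright above the middle tube's mouth, and its outline matches the prediction. Lowering it.

```bash
python3 -m creep '2.6 -0.1 0 3 0 0 0;2.6 -0.1 0 5 0 0 0;2.6 -0.1 0 7 0 0 0;2.6 -0.1 0 9 0 0 0;2.6 -0.1 0 10 0 0 0'
python3 -m creep '2.6 0 0 0.4 0 0 0;2.6 0 0 0.9 0 0 0;2.6 0 0 1.4 0 0 0;2.6 0 0 1.6 0 0 0;2.6 0 0 1.6 0 0 0'
```

```text
clock: 19.7
position: [0.5279, -0.142, 0.137]
ee_rot: [-0.575, -3.088, -0.001]
force: [-0.5, 0.1, -0.8]
width: 0.332
gripper_force: 12.0
clock: 20.32
position: [0.5283, -0.1429, 0.1217]
ee_rot: [-0.576, -3.088, -0.0]
force: [0.0, -0.7, -0.3]
width: 0.332
gripper_force: 12.0
```

```bash
python3 -m creep '2.6 0 0 0.15 0 0 0;2.6 0 0 0.15 0 0 0;3.5 0 0 0.15 0 0 0;4.5 0 0 0.15 0 0 0;9.18 0 0 0.15 0 0 0'
python3 -m creep '9.18 0 0 0 0 0 0;9.18 0 0 0 0 0 0;9.18 0 0 -5 0 0 0;9.18 0 0 -10 0 0 0;9.18 0 0 -12 0 0 0'
python3 -c "
from h import *
vision.get_image('side')
print(shift([.6033,-.0157,.23]))"
```

```text
clock: 20.95
position: [0.5284, -0.1429, 0.1203]
ee_rot: [0.576, 3.088, 0.0]
force: [-0.0, -0.0, 0.2]
width: 0.549
gripper_force: 0.0
clock: 21.58
position: [0.5292, -0.1436, 0.243]
ee_rot: [0.576, 3.085, 0.0]
force: [-0.0, 1.0, 0.4]
width: 0.997
gripper_force: 0.0
[-2.2198435  14.59184885  1.46540513]
```

```bash
python3 -m creep '9.18 -1 5 0 0 0 0;9.18 -2 10 0 0 0 0;9.18 -2.2 14 0 0 0 0;9.18 -2.2 14.6 0 0 0 0;9.18 -2.2 14.6 0 0 0 0'
python3 -c "
from fit import *
from scipy.optimize import least_squares
for i in range(3): vision.get_image('side')
I=info('wrist');im=snap('wrist','w8');u,v=proj('wrist',[.6033,-.0157,.02],I)[0]
try: print(fit([('wrist',im,I,u,v)],.023,.024))
except Exception as e: print(e)
a=snap('scene','s8');b=snap('side','d8')
print(fit([('scene',a,info('scene'),275,178)],.023,.024))
print(fit([('scene',a,info('scene'),*proj('scene',[.528,-.1425,.11])[0])],.016,.115,.012))
# narrow tube columns above the middle tube
for n,im in(('scene',a),('side',b)):
  g=cv2.cvtColor(im,7).astype(int); u0,v0=proj(n,[.528,-.1425,.11])[0]; v0=int(v0); row=g[v0-2:v0+3,int(u0)-22:int(u0)+22].mean(0)
  d=np.diff(row); L=np.argmax(d[:22]);Rr=22+np.argmin(d[22:]); lo=int(u0)-22
  print(n,'centre col',lo+(L+Rr)/2+.5,'width',Rr-L,'pred',u0, 'pred +1cm x,y',proj(n,[[.538,-.1425,.11],[.528,-.1325,.11]])[:,0])
print(shift([.6033,-.0157,.028]))"
```

```text
clock: 22.25
position: [0.6011, -0.0149, 0.2396]
ee_rot: [-0.576, -3.088, 0.001]
force: [-0.2, -0.5, 0.4]
width: 1.001
gripper_force: 0.0
(array([ 0.60691888, -0.01460266]), np.float64(97.85698788307967))
(array([ 0.60285637, -0.01554039]), np.float64(0.29852790119476413))
(array([ 0.52619511, -0.1452194 ]), np.float64(3.391301724132554))
scene centre col 299.0 width 17 pred 300.431958338175 pred +1cm x,y [302.94653195 296.78980882]
side centre col 288.0 width 27 pred 294.0540486277033 pred +1cm x,y [297.5862224  291.00559128]
[-0.18743548  0.0759039  21.24467265]
```

```bash
python3 -m creep '9.18 -0.2 0.1 6 0 0 0;9.18 -0.2 0.1 12 0 0 0;9.18 -0.2 0.1 17 0 0 0;9.18 -0.2 0.1 21.2 0 0 0;9.18 -0.2 0.1 21.2 0 0 0'
python3 -m creep '9.18 0 0 0 0 0 0;4 0 0 0 0 0 0;4 0 0 0 0 0 0;4 0 0 0 0 0 0;4 0 0 0 0 0 0' 10
python3 -m creep '4 0 0 0 0 0 0;4 0 0 0 0 0 0;4 0 0 0 0 0 0;4 0 0 0 0 0 0' 10
python3 -c "
from fit import *
for n,f in(('scene','s8'),('side','d8')):
  im=cv2.imread(f'pics/{f}.png')[...,::-1].copy();I=info(n)
  u,v=proj(n,[.528,-.1425,.115],I)[0]
  L=mask(n,im,u,v+3,'w'); r=[int(u)-22,int(u)+23]
  H=hull(n,.528,-.1425,.012,.016,.115,I); print(n,'pred tube',H.min(0),H.max(0),'u,v',u,v)
  for y in range(int(H[:,1].min())-3,int(H[:,1].min())+28,3):
    c=np.where(L[y,r[0]:r[1]])[0]; print(y,(c.min()+r[0],c.max()+r[0]) if len(c) else '')
print(telemetry.observe()['position'])
"
```

```text
clock: 23.18
position: [0.6024, -0.0151, 0.0265]
ee_rot: [-0.577, -3.085, 0.002]
force: [0.1, 0.5, 0.4]
width: 1.001
gripper_force: 0.0
clock: 23.8
position: [0.6038, -0.0143, 0.0285]
ee_rot: [0.576, 3.088, 0.0]
force: [0.1, -0.1, 0.3]
width: 0.614
gripper_force: 0.0
clock: 24.3
position: [0.6037, -0.0144, 0.0283]
ee_rot: [-0.576, -3.088, -0.0]
force: [0.2, 0.1, 1.5]
width: 0.49
gripper_force: 10.0
scene pred tube [291.7985 178.6897] [308.02036 222.23097] u,v 300.5423772401824 187.50471121354815
175 
178 
181 (np.int64(294), np.int64(306))
184 (np.int64(293), np.int64(308))
187 (np.int64(294), np.int64(308))
190 (np.int64(291), np.int64(307))
193 (np.int64(289), np.int64(309))
196 (np.int64(288), np.int64(310))
199 (np.int64(289), np.int64(309))
202 (np.int64(286), np.int64(310))
205 (np.int64(284), np.int64(312))
side pred tube [285.65152 168.74757] [301.93842 220.77626] u,v 294.12946183943546 177.28820201049962
165 
168 (np.int64(289), np.int64(298))
171 (np.int64(286), np.int64(302))
174 (np.int64(286), np.int64(302))
177 (np.int64(276), np.int64(302))
180 (np.int64(274), np.int64(302))
183 (np.int64(274), np.int64(302))
186 (np.int64(274), np.int64(304))
189 (np.int64(274), np.int64(305))
192 (np.int64(278), np.int64(304))
195 (np.int64(281), np.int64(304))
[ 0.60369983 -0.01442009  0.02825405]
```

The narrow tube's top columns are scene 293–308 and side 286–302, which puts it at about (0.529, −0.1425), standing upright at the right height. The cap is gripped, so I'll lift it and carry it over.

```bash
python3 -m creep '4 0 0 -5 0 0 0;4 0 0 -10 0 0 0;4 0 0 -15 0 0 0;4 0 0 -17 0 0 0;4 0 0 -17 0 0 0'
python3 -c "
from h import *
vision.get_image('side')
print(shift([.529,-.1425,.19]))"
```

```text
clock: 24.92
position: [0.6045, -0.0144, 0.1996]
ee_rot: [0.575, 3.086, 0.002]
force: [0.0, -0.3, -0.9]
width: 0.49
gripper_force: 10.0
[  2.35178608 -14.65611293   0.80809607]
```

```bash
python3 -m creep '4 1 -5 0 0 0 0;4 2 -10 0 0 0 0;4 2.4 -13.5 0 0 0 0;4 2.4 -14.6 0 0 0 0;4 2.4 -14.6 0 0 0 0'
python3 -c "
from fit import *
for i in range(3): vision.get_image('side')
a=snap('scene','s9');b=snap('side','d9')
s=telemetry.observe();p=s['position'];z=p[2]-.0283
print(p,shift([.529,-.1425,.1363]))
for n,o,q in (('scene',(250,110),0),('side',(245,80),400)):
  for x,y,r,h,zz in((p[0],p[1],.023,.024,z),(.529,-.1425,.016,.115,.012)):
    H=(hull(n,x,y,zz,r,h,info(n))-o)*4+[q,0]; print(n,H.min(0).round(),H.max(0).round())
a=cv2.resize(a[110:260,250:350],None,fx=4,fy=4);b=cv2.resize(b[80:230,245:345],None,fx=4,fy=4)
cv2.imwrite('pics/c9.png',np.hstack([a,b])[...,::-1])"
```

```text
clock: 25.6
position: [0.5285, -0.1418, 0.1974]
ee_rot: [-0.577, -3.087, -0.0]
force: [0.4, 1.0, -0.3]
width: 0.495
gripper_force: 10.0
[ 0.5292772  -0.14065911  0.19787765] [-0.04257347 -0.18181316  6.15774799]
scene [163. 175.] [252. 267.]
scene [168. 274.] [233. 448.]
side [555. 233.] [647. 314.]
side [564. 354.] [629. 562.]
```

View pics/c9.png

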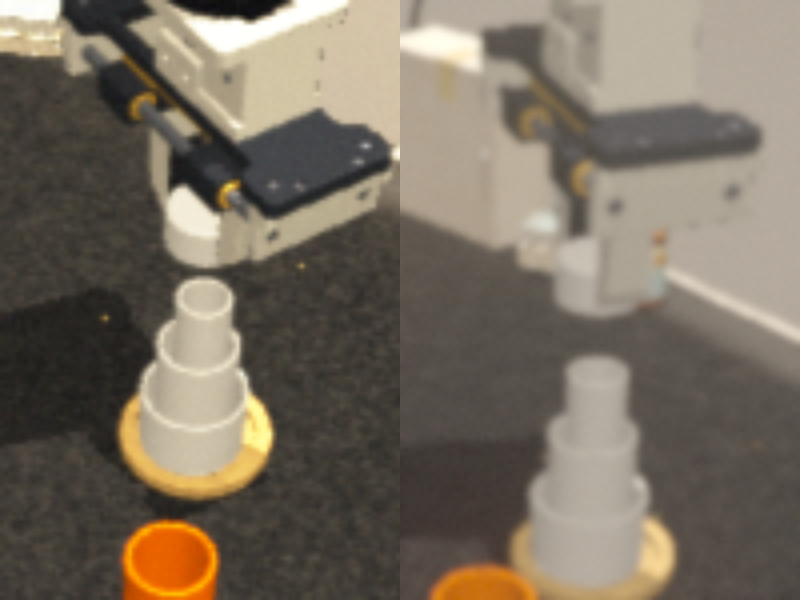

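The cap hangs above the narrow tube, with the cap's lower rim at crop (205,262) and the mouth at (204,300). Alignment agrees to within about 2 mm, so I'll lower it slowly while watching the force.

```bash
python3 -m creep '4 0 -0.2 0 0 0 0;4 0 -0.2 2 0 0 0;4 0 -0.2 3.5 0 0 0;4 0 -0.2 3.5 0 0 0;4 0 -0.2 3.5 0 0 0'
python3 -m creep '4 0 0 0.4 0 0 0;4 0 0 0.8 0 0 0;4 0 0 1.2 0 0 0;4 0 0 1.6 0 0 0;4 0 0 1.6 0 0 0'
python3 -c "
from h import *
print(shift([.5285,-.143,.1363]))"
```

```text
clock: 26.48
position: [0.5282, -0.144, 0.1636]
ee_rot: [0.576, 3.088, -0.0]
force: [-0.1, -0.2, -0.0]
width: 0.492
gripper_force: 10.0
clock: 27.1
position: [0.5277, -0.1438, 0.1468]
ee_rot: [-0.576, -3.088, 0.0]
force: [-0.4, 0.5, -0.6]
width: 0.492
gripper_force: 10.0
[-0.04445342  0.09980666  1.05479018]
```

```bash
python3 -m creep '4 0 0 0.4 0 0 0;4 0 0 0.8 0 0 0;4 0 0 1 0 0 0;4 0 0 1.1 0 0 0;4 0 0 1.1 0 0 0'
python3 -m creep '4 0 0 0.1 0 0 0;4 0 0 0.1 0 0 0;4 0 0 0.1 0 0 0'
```

```text
clock: 27.72
position: [0.528, -0.1439, 0.1363]
ee_rot: [0.576, 3.088, -0.0]
force: [-0.4, 0.2, -0.4]
width: 0.489
gripper_force: 10.0
clock: 28.1
position: [0.5287, -0.1442, 0.1361]
ee_rot: [0.576, 3.086, 0.0]
force: [-0.7, 0.8, 7.7]
width: 0.491
gripper_force: 10.0
```

Contact force of 7.7 N, so the cap is seated. Releasing, rising, and checking numerically.

```bash
python3 -m creep '5 0 0 -0.1 0 0 0;5.5 0 0 -0.1 0 0 0;6.5 0 0 -0.1 0 0 0;9.18 0 0 -0.1 0 0 0;9.18 0 0 -0.1 0 0 0'
python3 -m creep '9.18 0 0 -0 0 0 0;9.18 0 0 -4 0 0 0;9.18 0 0 -8 0 0 0;9.18 0 0 -12 0 0 0;9.18 0 0 -12 0 0 0'
python3 -m creep '9.18 0 9 0 0 0 0;9.18 0 18 0 0 0 0;9.18 0 25 0 0 0 0;9.18 0 25 0 0 0 0'
python3 -c "
from fit import *
from scipy.optimize import least_squares
for i in range(3): vision.get_image('side')
a=snap('scene','s10');b=snap('side','d10')
for n,im in(('scene',a),('side',b)):
  I=info(n);u,v=proj(n,[.528,-.1435,.132],I)[0]
  L=mask(n,im,u,v,'w'); H=hull(n,.528,-.1435,.108,.023,.024,I);H2=hull(n,.528,-.1435,.127,.023,.024,I)
  print(n,'pred cap',H.min(0).round(1),H.max(0).round(1),'unseated+19mm top',H2[:,1].min().round(1))
  for y in range(int(H[:,1].min())-8,int(H[:,1].max())+12,2):
    c=np.where(L[y,int(u)-26:int(u)+27])[0]+int(u)-26; print(y,(int(c.min()),int(c.max())) if len(c) else '',end=' ')
  print()
s0=cv2.imread('pics/scene0.png').astype(int);d=abs(s0-a[...,::-1]).max(2)
for nm,(x0,y0,x1,y1) in dict(balm=(138,140,168,172),glue=(203,150,224,180),tally=(186,124,212,144),or1=(278,238,306,280),or2=(306,270,334,312),green=(382,232,412,272)).items(): print(nm,d[y0:y1,x0:x1].mean().round(1),(d[y0:y1,x0:x1]>60).sum())
"
```

```text
clock: 28.72
position: [0.5279, -0.1438, 0.1361]
ee_rot: [-0.576, -3.088, -0.0]
force: [0.4, 0.6, 0.4]
width: 0.879
gripper_force: 0.0
clock: 29.35
position: [0.5294, -0.1446, 0.259]
ee_rot: [0.575, 3.083, 0.001]
force: [-0.4, 0.7, -0.3]
width: 1.002
gripper_force: 0.0
clock: 29.85
position: [0.6182, 0.0914, 0.2553]
ee_rot: [-0.576, -3.087, 0.0]
force: [0.6, -0.7, -0.1]
width: 0.999
gripper_force: 0.0
scene pred cap [290.6 175.1] [311.7 197.3] unseated+19mm top 169.0
167  169  171  173  175 (300, 303) 177 (294, 308) 179 (292, 310) 181 (291, 311) 183 (291, 312) 185 (291, 312) 187 (291, 311) 189 (291, 311) 191 (291, 310) 193 (289, 310) 195 (289, 310) 197 (289, 309) 199 (289, 309) 201 (287, 309) 203 (285, 311) 205 (285, 312) 207 (284, 312) 
side pred cap [283.5 165.3] [305.7 185.9] unseated+19mm top 157.4
157  159  161  163  165 (288, 300) 167 (285, 304) 169 (283, 306) 171 (283, 306) 173 (283, 306) 175 (283, 306) 177 (283, 306) 179 (283, 306) 181 (283, 305) 183 (284, 304) 185 (282, 304) 187 (281, 304) 189 (281, 305) 191 (281, 304) 193 (281, 304) 195 (281, 304) 
balm 11.5 4
glue 10.7 0
tally 12.2 7
or1 9.1 0
or2 12.6 36
green 8.0 0
```

The cap's outline matches the fully seated position in both cameras, and the bystanders haven't moved.

```bash
python3 -c "
from cell import job
print(job.sign_off())"
```

```text
the job is handed in; nothing more can be done
None
```

The tubes are nested on the base in the order asked, with the cap fully down over the narrow tube. The balm pot, glue can and tally counter were not moved, and the job was handed in at about 30 s of the 115 s allowed.

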